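# Stop the board test and raise the fixture's gate

## Task

Open the board test fixture: first press the big round stop button on the control box fully down, then push the fixture's counterweighted gate up steadily by its roller cross bar until it passes its balance point and stays raised against its stop by itself. Push gently: do not squeeze, shove or fling the gate, do not press the two small keys, and leave the circuit board and the things lying around where they are.

Things in the scene. Friction and masses are not known exactly. Their poses are not given: they have to be found in the camera images.
- fixture: grey bench test fixture, fixed to the table, 260 x 200 mm and 40 mm high (top at z = 40 mm), with a green circuit board in a nest on top and a hinged see-through gate above it. Origin: centre of its underside. Its x axis points from the gate's cross bar side to the hinge side, y runs along the hinge, z up. Two hinge cheeks at x = +90 mm, y = +-88 mm rise to z = 108 mm
- gate (a joint): opening angle of the gate, rad: 0 = down over the board, 1.31 = raised against its stop. It is counterweighted: from 0 to a balance point at 0.70 to 0.75 it falls shut when let go, beyond that it swings on to the stop by itself within a few seconds and stays there. Well damped; a level push of about 4 to 7 N on the cross bar starts it
- gate_bar (a point): centre of the gate's cross bar, a freely turning steel roller 24 mm thick, 136 mm long, parallel to the hinge, between two uprights. Gate down: 170 mm from the hinge towards the fixture's -x, 175 mm above the table. It moves on a circle (radius 192 mm) about the hinge, up and towards fixture +x; a level push to +x on its free side raises the gate. Axes turn with the gate
- gate_hinge (a point): middle of the gate's hinge line, 85 mm above the table, on the fixture; axes as the fixture's. The counterweight, a dark steel roller 45 mm thick, 50 mm long, is 30 mm behind (+x) and 90 mm above it when the gate is down, and swings back and down to 95 mm behind it as the gate opens
- console: light grey control box, fixed to the table, 160 x 110 mm and 45 mm high, with a dark screen, two small round keys and one big round stop button. Stands to the left or right of the fixture. Origin: centre of its underside; x points away from the stop button's edge, towards the screen
- stop (a joint): travel of the stop button, m: 0 = out, 0.007 = fully down; a spring pushes it back; 5 N presses it fully down
- stop_top (a point): centre of the top of the big round stop button, 40 mm in diameter, 64 mm above the table when out; pressed straight down. It stands 45 mm from the console's middle towards its -x side
- key_left (a joint): travel of one small key (14 mm in diameter), m: 0 = out, 0.004 = down. It stands on the console at x = +6 mm, y = +30 mm; must not be pressed
- key_right (a joint): travel of the other small key, likewise, at x = +6 mm, y = -30 mm; must not be pressed
- board: loose green circuit board 108 x 122 x 4 mm with small chips, lying in the fixture's nest under the gate; origin at the centre of its underside; stays where it is
- meter: loose handheld multimeter, grey, 160 x 78 x 32 mm, lying flat on the other side of the fixture from the console; origin at the centre of its underside; bystander
- jar: loose clear jar 60 mm in diameter and 70 mm high, on the table behind the work; origin at the centre of its underside; bystander
- driver: loose screwdriver 150 mm long lying on the table behind the work; bystander
Not all that is in view belongs to the job. Of the things that look like the console, the larger one is meant.

How it is judged:
By the outcome, as a careful person would: the job done as asked, in the order asked, and still so for the second after the job is handed in, with the robot touching nothing.
It also fails if it takes over 61 s, if anything falls off the work surface, if the arm or the gripper's body presses on something with over 40 N, if the wrist force passes 120 N, or if a joint passes its speed limit or range.

## Robot

A 7-joint arm with a two-finger parallel gripper is mounted at the origin on the work surface. World frame = base frame: x ahead of the robot, y to its left, z up, the work surface at z = 0. Lengths are in m, angles in degrees, forces in N, time in s.
With the tool pointing down it reaches from about 0.425 to 0.875 m from the base axis. Payload 4.7 kg.
Tool frame: the origin (TCP) lies between the finger pads; the fingertips stand 8 mm ahead of it and the grasp point (between the pads) lies 11 mm behind it; x points along the fingers, z is the direction in which the jaws open and shut, and the axes are right-handed (so a half turn about x gives the same grasp; the last joint's range is limited). The gripper opens to 87 mm and grips with 3 to 60 N. Pads are 19 mm wide; open, the fingers measure 117 mm over their backs; the gripper's body (75 mm by 190 mm) begins 51 mm behind the grasp point.
Start: joints at [66.813, 18.392, -4.016, 83.108, 1.295, 78.541, -3.26], TCP at [0.264, -0.594, 0.201] pointing down, gripper open.
Joint ranges: [-163.93, 163.93], [-17.29, 119.83], [-79.2, 71.16], [3.27, 140.29], [-89.18, 269.18], [5.43, 117.66], [-154.24, 154.24]. Speed limits (degrees/s): [147.25, 147.25, 180, 180, 180, 180, 180].

## Interface

Orientations are given as [roll, pitch, yaw] about the fixed x, y, z axes, in that order (R = Rz(yaw) Ry(pitch) Rx(roll)).
In Python, from cell import telemetry, vision, sign_off gives the robot as it stands. The module is installed in compiled form; this text tells all that it offers.
- The arm moves only by the tool drive_tool, never from a script. Its arguments are lists of equal length, an entry for each row: "offset": the shift along the tool's x, y, z in m, a list of three; "angular": the turn, a rotation vector about the tool's x, y, z in rad, a list of three. A call has 1 to 10 rows; each row is the pose to reach, as a shift and turn from the pose measured when the call began, along the tool's axes at that moment; what a row does not reach only later rows make up. A row lasts 1/8 s, in which the tool goes at most 62.5 mm and 10.7 degrees, less where a joint would pass 70% of its speed; a pose out of reach is approached as far as the arm can. A call with a gripper value outside its range is refused whole. "fingers" is the closure, from -1 (fully open) to 1 (shut), set as the call begins (left out, the last holds). The fingers move at their own pace and stop on an object; "squeeze" is the grip in N (left out, the last holds). Time passes only in rows, so rows that repeat a pose let the fingers close. It gives the time, the measured TCP pose, the force and the opening at its end, in the units of the state.
- telemetry.get_obs(): the state, without advancing time (a new reading comes with each control period).
- vision.read_camera(name): name is "scene" or "top" or "wrist"; returns a dict with "pixels" (400x640x3 uint8, red, green, blue), "intrinsics" (3x3 intrinsics, pixels), "world_from_camera" (4x4, takes a point from camera to world coordinates); the wrist camera has in their place "T_tool_cam" (4x4, takes a point from camera to tool coordinates, whose origin is the TCP and whose axes are the tool frame's). Camera axes: x right, y up, looking along -z (the intrinsics and any distortion apply to the point x, -y, -z); pixel columns grow to the right and rows downward; lengths in m; the calibration is good to about 2 mm. A picture is of the moment at which its call begins: read the wrist's pose just before it. There is no depth.
- sign_off(): hands the job in, once; it reports no verdict.
The state is a dict: "time_s": time; "qpos": joint angles; "joint_velocities": joint speeds; "effort": joint torques, N m; "tool_pos": TCP position; "tool_rot": TCP orientation; "force": force on the tool from outside, world axes, zero at the start; "wrist_torque": the same for the moment, N m; "grip_width": finger opening in m.
Only numpy, scipy, OpenCV 4.12 (cv2) and the standard library are available. Lean on these libraries where they do the work, as an engineer would, in place of code of your own. Each camera call takes 0.05 s, during which the arm holds its last target.

## Working session

There is one attempt and no reset: what is moved stays moved. The work goes in short steps, Python scripts to look and compute and a tool call to move; the robot and the scene stay as the last step left them, time stands still between calls to the robot, and variables do not carry over. Pictures are saved under pics/ and viewed, and the job is handed in when it is done.

Besides the shell and the picture viewer there is one more tool, called after "Emit:" by a JSON object that holds its "op" and its "data". drive_tool: Moves the arm, as the interface text tells. Its arguments: {"type":"object","properties":{"offset":{"type":"array"},"angular":{"type":"array"},"fingers":{"type":"number"},"squeeze":{"type":"number"}},"required":["offset","angular"]}

```bash
mkdir -p pics
cat > h.py <<'E'
import numpy as np, cv2, json
from cell import telemetry, vision, sign_off
def snap(n,f):
    d=vision.read_camera(n); cv2.imwrite(f'pics/{f}.png',cv2.cvtColor(d['pixels'],cv2.COLOR_RGB2BGR))
    np.savez(f'pics/{f}.npz',**{k:np.array(v) for k,v in d.items()}); return d
def pix2z(f,u,v,z):
    d=np.load(f'pics/{f}.npz');K=d['intrinsics'];T=d['world_from_camera']
    r=np.linalg.inv(K)@[u,v,1]; r=T[:3,:3]@[r[0],-r[1],-r[2]]; o=T[:3,3]
    return o+r*(z-o[2])/r[2]
def proj(f,P):
    d=np.load(f'pics/{f}.npz');K=d['intrinsics'];T=d['world_from_camera']
    p=T[:3,:3].T@(np.array(P)-T[:3,3]); q=K@[p[0],-p[1],-p[2]]; return q[:2]/q[2]
def crop(f,x0,y0,x1,y1,s):
    i=cv2.imread(f'pics/{f}.png')[y0:y1,x0:x1]; cv2.imwrite(f'pics/{f}_c{x0}_{y0}.png',cv2.resize(i,None,fx=s,fy=s,interpolation=cv2.INTER_CUBIC))
E
python3 -c "
from h import *
for n in('scene','top'):
    d=snap(n,n+'0'); print(d.keys(), d['intrinsics'],d['world_from_camera'])
print(telemetry.get_obs())"
```

```text
dict_keys(['pixels', 'intrinsics', 'world_from_camera']) [[427.00577424   0.         324.79271693]
 [  0.         427.00577424 199.03192354]
 [  0.           0.           1.        ]] [[-0.72718872 -0.424715    0.53927149  1.0647629 ]
 [ 0.68629698 -0.46573728  0.55864591  0.61407801]
 [ 0.01389354  0.77634139  0.63015951  0.77924588]
 [ 0.          0.          0.          1.        ]]
dict_keys(['pixels', 'intrinsics', 'world_from_camera']) [[476.41201937   0.         319.53009081]
 [  0.         476.41201937 197.75210933]
 [  0.           0.           1.        ]] [[ 0.00803871  0.98221256 -0.18760031  0.27219374]
 [-0.99995045  0.00899732  0.00425886  0.02353555]
 [ 0.00587101  0.18755678  0.98223622  1.36917665]
 [ 0.          0.          0.          1.        ]]
{'time_s': 0.1, 'qpos': array([66.81090108, 18.43532789, -4.01685267, 83.16828105,  1.29604776,
       78.54082331, -3.26077477]), 'joint_velocities': array([-0.01967495, -0.05145737,  0.03789298, -0.15417455, -0.05365235,
       -0.03475405, -0.08205631]), 'effort': array([-9.13360218e-04, -4.92569518e+01, -4.06090133e-01, -3.13396811e+01,
       -6.40881155e-02,  3.94369033e-02,  9.84143821e-05]), 'tool_pos': array([ 0.26408919, -0.59334691,  0.19996203]), 'tool_rot': array([-176.49040123,   89.9006784 ,  117.50898848]), 'force': array([-0.24300519, -0.14273519, -0.41733723]), 'wrist_torque': array([-0.0162526 ,  0.03923231, -0.00954694]), 'grip_width': 0.08745541836301762}
```

View pics/scene0.png

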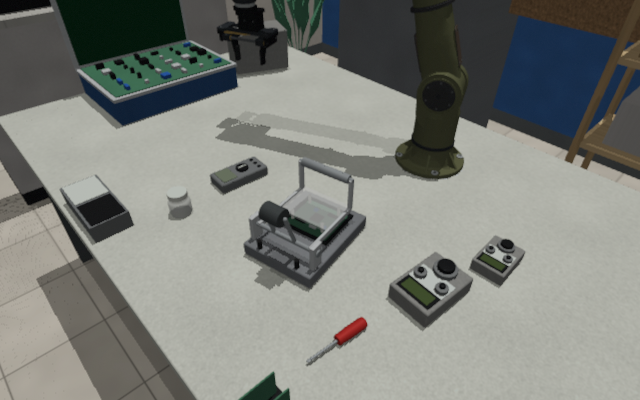

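View pics/top0.png

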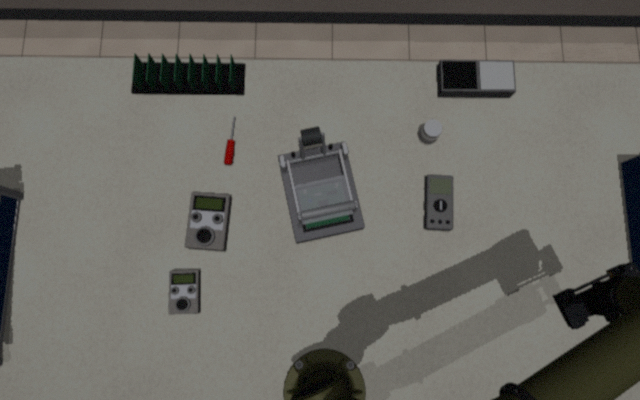

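The scene shows the fixture at (305,230) and two look-alike consoles at (430,285) and (498,258). In the top view they are at (207,220) and (184,290). The one at (207,220) is larger, so it fits the description. I'll check both in an enlarged crop.

```bash
python3 -c "
from h import *
crop('top0',150,120,370,320,3.5)
crop('scene0',230,140,530,340,2.6)"
```

```text
(no output)
```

View pics/top0_c150_120.png

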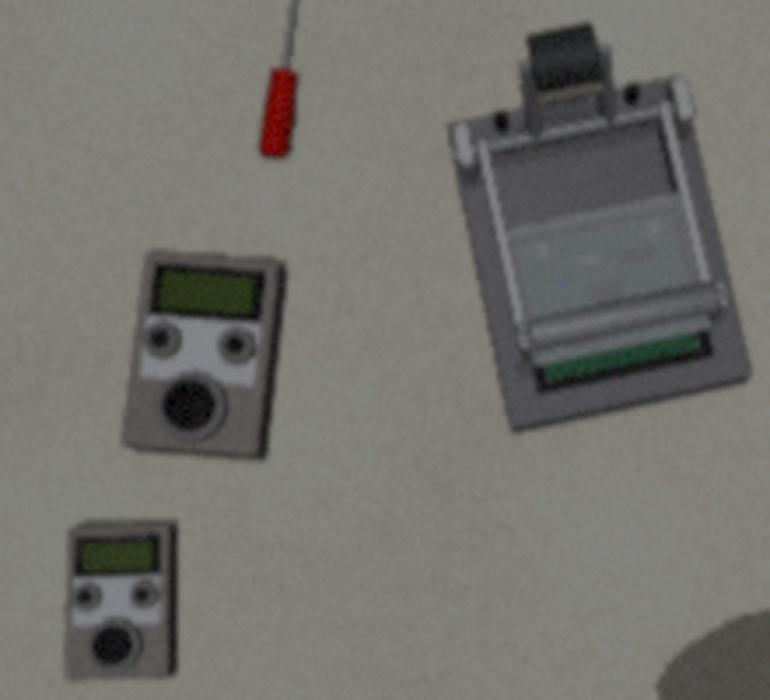

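View pics/scene0_c230_140.png

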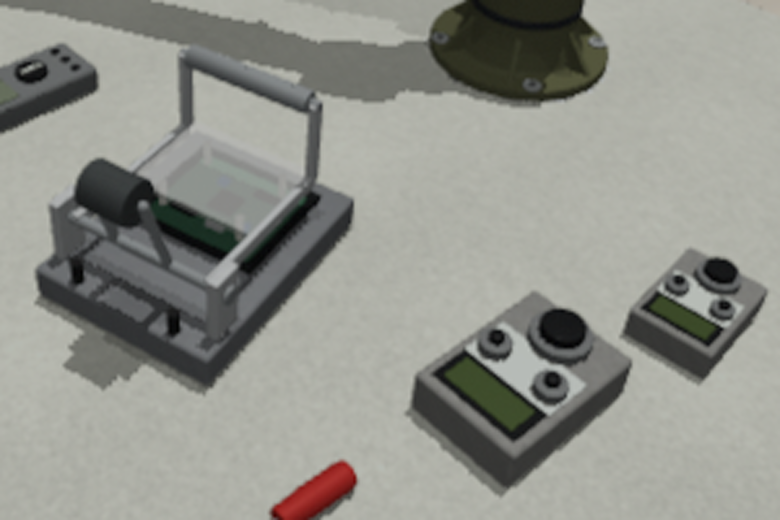

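The larger console is confirmed: its stop button is at crop (189,404) in the top view, and the smaller decoy is at crop (112,645). The roller bar runs from about (530,335) to (720,298) in the top crop.

```bash
python3 -c "
from h import *
t=lambda a,b:(150+a/3.5,120+b/3.5)
s=lambda a,b:(230+a/2.6,140+b/2.6)
print('stop',pix2z('top0',*t(189,404),.064),pix2z('scene0',*s(563,326),.064))
for c in [(148,252),(285,260),(266,458),(124,446)]: print('cons',pix2z('top0',*t(*c),.045))
for c in [(448,127),(690,75),(750,378),(514,432)]: print('fix',pix2z('top0',*t(*c),.040))
print('bar',pix2z('top0',*t(531,332),.175),pix2z('top0',*t(718,295),.175))
print('bar',pix2z('scene0',*s(190,54),.175),pix2z('scene0',*s(312,100),.175))
print('smallstop',pix2z('top0',*t(112,645),.045))
"
```

```text
stop [0.41333142 0.33400643 0.064     ] [0.41294311 0.3357683  0.064     ]
cons [0.53838403 0.3782433  0.045     ]
cons [0.53280677 0.26724401 0.045     ]
cons [0.37310767 0.27543791 0.045     ]
cons [0.38161773 0.38811127 0.045     ]
fix [0.64682753 0.13864269 0.04      ]
fix [ 0.69348156 -0.0611577   0.04      ]
fix [ 0.44074167 -0.10859187  0.04      ]
fix [0.39580832 0.07995388 0.04      ]
bar [0.45573386 0.06314713 0.175     ] [ 0.48416662 -0.07246081  0.175     ]
bar [ 0.48307365 -0.06980922  0.175     ] [0.44957501 0.06227211 0.175     ]
smallstop [0.22784343 0.38804428 0.045     ]
```

```bash
cat >> h.py <<'E'
from scipy.spatial.transform import Rotation as R
def Rt(yaw,tilt=0):
    # tool x down (tilted: tips toward +fixture-x by tilt), tool z along the +-lateral axis of given yaw
    a=np.radians(yaw);f=np.array([np.cos(a),np.sin(a),0]);l=np.array([-np.sin(a),np.cos(a),0]);t=np.radians(tilt)
    x=-np.cos(t)*np.array([0,0,1.])+np.sin(t)*f
    return x,l
def plan(pts,yaw=None,tilt=0,sgn=1):
    o=telemetry.get_obs();R0=R.from_euler('xyz',o['tool_rot'],degrees=True);p0=np.array(o['tool_pos'])
    print('t',round(o['time_s'],2),'pos',p0.round(4),'F',np.round(o['force'],1),'w',round(o['grip_width'],4)); print('axes x,y,z cols\n',R0.as_matrix().round(3))
    rv=np.zeros(3)
    if yaw is not None:
        x,l=Rt(yaw,tilt);z=l*sgn;M=np.column_stack([x,np.cross(z,x),z]);rv=(R0.inv()*R.from_matrix(M)).as_rotvec()
    for p in pts: print(np.round(R0.inv().apply(np.array(p)-p0),3).tolist())
    print('rotvec',rv.round(3).tolist())
E
python3 -c "
from h import *
P=[(.3,-.54,.35),(.5,-.25,.36),(.52,.1,.36),(.45,.3,.2),(.413,.334,.1)]
plan(P,11.8);plan(P,11.8,sgn=-1)
print(telemetry.get_obs()['qpos'])
"
```

```text
t 0.1 pos [ 0.2641 -0.5933  0.2   ] F [-0.2 -0.1 -0.4] w 0.0875
axes x,y,z cols
 [[-0.001  0.914  0.407]
 [ 0.002  0.407 -0.914]
 [-1.    -0.    -0.002]]
[-0.15, 0.054, -0.034]
[-0.16, 0.355, -0.218]
[-0.159, 0.516, -0.53]
[0.001, 0.533, -0.741]
[0.101, 0.513, -0.786]
rotvec [-2.929, -0.0, -0.003]
t 0.1 pos [ 0.2641 -0.5933  0.2   ] F [-0.2 -0.1 -0.4] w 0.0875
axes x,y,z cols
 [[-0.001  0.914  0.407]
 [ 0.002  0.407 -0.914]
 [-1.    -0.    -0.002]]
[-0.15, 0.054, -0.034]
[-0.16, 0.355, -0.218]
[-0.159, 0.516, -0.53]
[0.001, 0.533, -0.741]
[0.101, 0.513, -0.786]
rotvec [0.213, -0.002, 0.0]
[66.81090108 18.43532789 -4.01685267 83.16828105  1.29604776 78.54082331
 -3.26077477]
```

Emit:
{"op": "drive_tool", "data": {"offset": [[-0.05,0.02,-0.01],[-0.1,0.04,-0.02],[-0.15,0.06,-0.04],[-0.16,0.1,-0.07],[-0.16,0.15,-0.1],[-0.16,0.2,-0.13],[-0.16,0.25,-0.16],[-0.16,0.3,-0.19],[-0.16,0.35,-0.22],[-0.16,0.355,-0.22]], "angular": [[0.05,0,0],[0.1,0,0],[0.15,0,0],[0.2,0,0],[0.21,0,0],[0.21,0,0],[0.21,0,0],[0.21,0,0],[0.21,0,0],[0.21,0,0]], "fingers": 1, "squeeze": 10}}

```text
time_s: 1.35
tool_pos: [0.5017, -0.2422, 0.3601]
tool_rot: [169.0, 89.8, 91.5]
force: [-0.1, -1.1, -0.6]
grip_width: 0.0016
```

```bash
python3 -c "
from h import *
plan([(.52,-.1,.36),(.52,.1,.36),(.45,.3,.2),(.413,.334,.12)],11.8,sgn=-1)
print(telemetry.get_obs()['qpos'])
"
```

```text
t 1.35 pos [ 0.5017 -0.2422  0.3601] F [-0.1 -1.1 -0.6] w 0.0016
axes x,y,z cols
 [[-0.     0.976  0.217]
 [ 0.004  0.217 -0.976]
 [-1.     0.001 -0.004]]
[0.001, 0.049, -0.135]
[0.001, 0.092, -0.33]
[0.162, 0.067, -0.54]
[0.242, 0.038, -0.581]
rotvec [0.013, -0.004, -0.001]
[ 40.79071938   6.43611196 -19.566834    79.85591051   1.95102108
  94.16116629 -55.98209035]
```

Emit:
{"op": "drive_tool", "data": {"offset": [[0,0.025,-0.05],[0,0.05,-0.1],[0,0.06,-0.15],[0,0.07,-0.2],[0,0.08,-0.25],[0,0.09,-0.3],[0,0.09,-0.35],[0,0.085,-0.4],[0,0.08,-0.45],[0.02,0.075,-0.5]], "angular": [[0.01,0,0],[0.01,0,0],[0.01,0,0],[0.01,0,0],[0.01,0,0],[0.01,0,0],[0.01,0,0],[0.01,0,0],[0.01,0,0],[0.01,0,0]]}}

```text
time_s: 2.6
tool_pos: [0.4669, 0.2629, 0.3429]
tool_rot: [137.5, 89.7, 59.4]
force: [1.4, -0.5, -1.1]
grip_width: 0.0001
```

```bash
python3 -c "
from h import *
plan([(.43,.31,.2),(.413,.334,.1)],11.8,sgn=-1)
print(telemetry.get_obs()['qpos'])
"
```

```text
t 2.6 pos [0.4669 0.2629 0.3429] F [ 1.4 -0.5 -1.1] w 0.0001
axes x,y,z cols
 [[ 0.003  0.979  0.206]
 [ 0.004  0.206 -0.979]
 [-1.     0.003 -0.004]]
[0.143, -0.027, -0.053]
[0.243, -0.039, -0.08]
rotvec [0.001, -0.004, -0.003]
[   9.43378004    5.08775336  -44.43352645   84.30676067    3.43890213
   91.7840614  -112.90174974]
```

Emit:
{"op": "drive_tool", "data": {"offset": [[0.04,-0.01,-0.02],[0.08,-0.02,-0.04],[0.12,-0.03,-0.06],[0.16,-0.039,-0.08],[0.19,-0.039,-0.08],[0.21,-0.039,-0.08],[0.23,-0.039,-0.08],[0.243,-0.039,-0.08],[0.243,-0.039,-0.08],[0.243,-0.039,-0.08]], "angular": [[0,0,0],[0,0,0],[0,0,0],[0,0,0],[0,0,0],[0,0,0],[0,0,0],[0,0,0],[0,0,0],[0,0,0]]}}

```text
time_s: 3.85
tool_pos: [0.4135, 0.3346, 0.1008]
tool_rot: [132.6, 89.6, 54.4]
force: [0.1, 1.3, -0.4]
grip_width: 0.0006
```

```bash
python3 -c "
from h import *
plan([(.413,.334,.1),(.413,.334,.065)],11.8,sgn=-1)
print(telemetry.get_obs()['qpos'])
snap('top','top1');snap('scene','scene1');snap('wrist','w1');crop('scene1',380,180,540,340,4)
crop('top1',150,170,250,320,4)
"
```

```text
t 3.85 pos [0.4135 0.3346 0.1008] F [ 0.1  1.3 -0.4] w 0.0006
axes x,y,z cols
 [[ 0.004  0.979  0.205]
 [ 0.005  0.205 -0.979]
 [-1.     0.005 -0.004]]
[0.001, -0.001, 0.001]
[0.036, -0.001, 0.001]
rotvec [0.001, -0.004, -0.005]
[   1.33846362   12.98044706  -47.7657703   106.03212608   10.4981355
   65.16938689 -128.22184825]
```

View pics/scene1_c380_180.png

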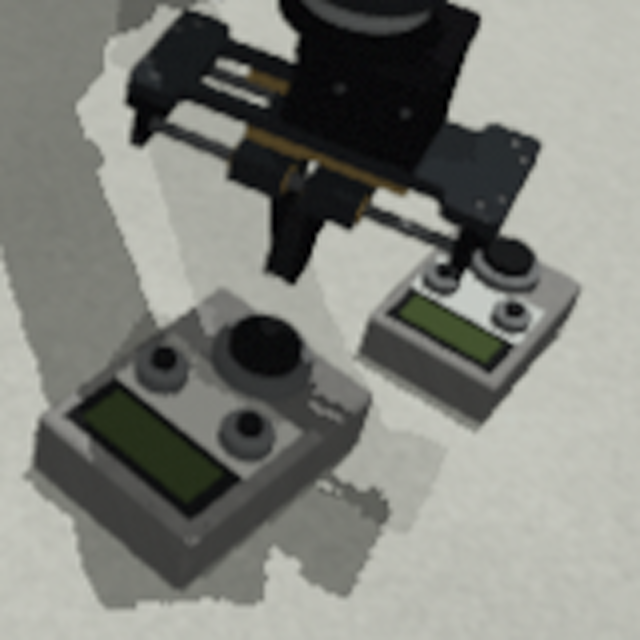

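View pics/w1.png

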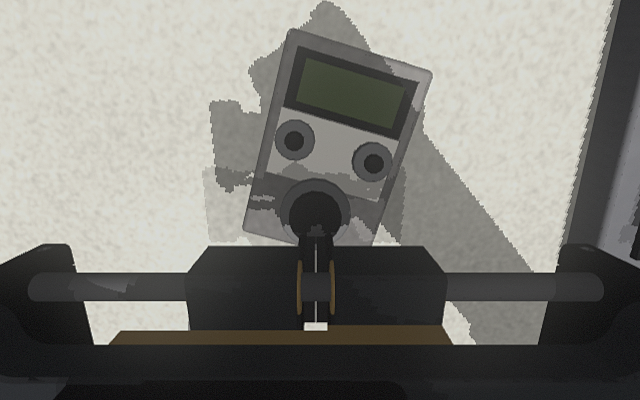

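The fingertips at (315,240) in the wrist view are above the stop button at (315,210), clear of the keys at (294,140) and (372,162). Pressing down now.

Emit:
{"op": "drive_tool", "data": {"offset": [[0.01,0,0],[0.02,0,0],[0.026,0,0],[0.029,0,0],[0.031,0,0],[0.033,0,0],[0.035,0,0],[0.0365,0,0],[0.0375,0,0],[0.0375,0,0]], "angular": [[0,0,0],[0,0,0],[0,0,0],[0,0,0],[0,0,0],[0,0,0],[0,0,0],[0,0,0],[0,0,0],[0,0,0]]}}

```text
time_s: 5.25
tool_pos: [0.4136, 0.3348, 0.0633]
tool_rot: [130.1, 89.6, 51.9]
force: [-0.3, -0.2, 0.6]
grip_width: 0.0007
```

```bash
python3 -c "
from h import *
plan([(.413,.334,.1)])
snap('scene','scene2');snap('wrist','w2');crop('scene2',380,210,500,330,5);crop('w2',220,80,420,280,3)
"
```

```text
t 5.25 pos [0.4136 0.3348 0.0633] F [-0.3 -0.2  0.6] w 0.0007
axes x,y,z cols
 [[ 0.004  0.979  0.205]
 [ 0.005  0.205 -0.979]
 [-1.     0.005 -0.004]]
[-0.037, -0.001, 0.001]
rotvec [0.0, 0.0, 0.0]
```

View pics/scene2_c380_210.png

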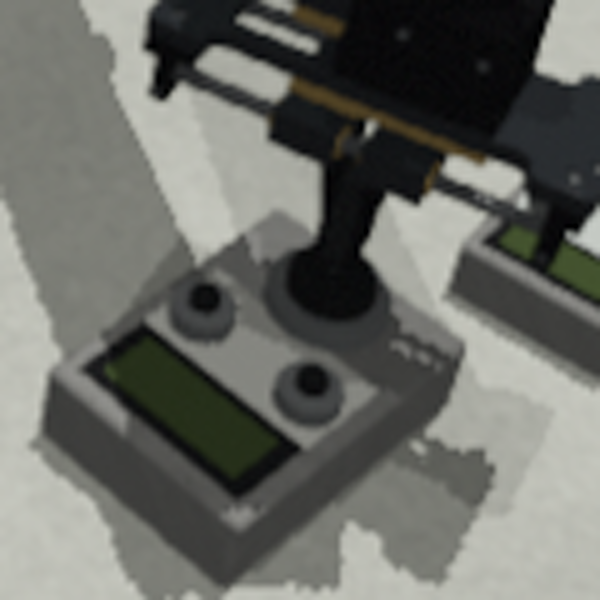

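View pics/w2_c220_80.png

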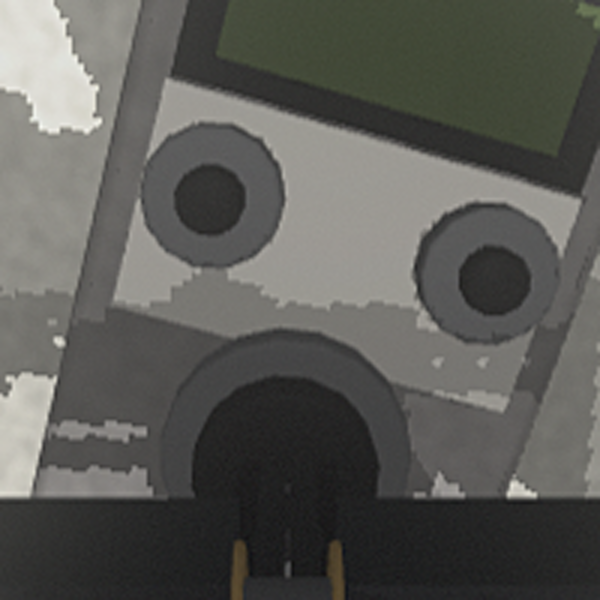

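The tip is on or near the button at (335,285) in the scene crop, but the force has hardly risen. I'll go further down in small steps.

Emit:
{"op": "drive_tool", "data": {"offset": [[0.001,0,0],[0.002,0,0],[0.003,0,0],[0.003,0,0]], "angular": [[0,0,0],[0,0,0],[0,0,0],[0,0,0]]}}

```text
time_s: 5.85
tool_pos: [0.4136, 0.3348, 0.0603]
tool_rot: [130.7, 89.6, 52.6]
force: [-0.2, 0.1, 0.5]
grip_width: 0.0006
```

Emit:
{"op": "drive_tool", "data": {"offset": [[0.001,0,0],[0.002,0,0],[0.003,0,0],[0.003,0,0]], "angular": [[0,0,0],[0,0,0],[0,0,0],[0,0,0]]}}

```text
time_s: 6.35
tool_pos: [0.4136, 0.3348, 0.0572]
tool_rot: [131.2, 89.6, 53.0]
force: [0.2, -0.3, 0.5]
grip_width: 0.0003
```

```bash
python3 -c "
from h import *
snap('scene','scene3');crop('scene3',380,210,500,330,5)
"
```

```text
(no output)
```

View pics/scene3_c380_210.png

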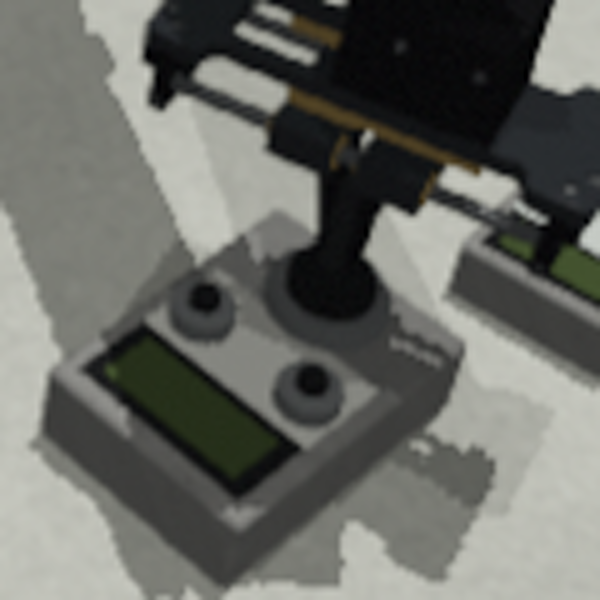

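```bash
python3 -c "
from h import *
a=[cv2.resize(cv2.imread(f'pics/scene{i}.png')[245:285,425:470],None,fx=8,fy=8,interpolation=cv2.INTER_CUBIC) for i in (1,3)]
im=np.hstack(a).astype(float)*1.8; cv2.imwrite('pics/cmp.png',np.clip(im,0,255))
print(proj('scene3',(.4136,.3348,.0572-.008)),proj('scene3',(.4136,.3348,.064)),proj('scene3',(.4136,.3348,.057)))
"
```

```text
[444.74598529 269.72860806] [446.00555594 265.29501945] [445.40677013 267.40269793][ WARN:0@0.630] global loadsave.cpp:1063 imwrite_ Unsupported depth image for selected encoder is fallbacked to CV_8U.
```

View pics/cmp.png

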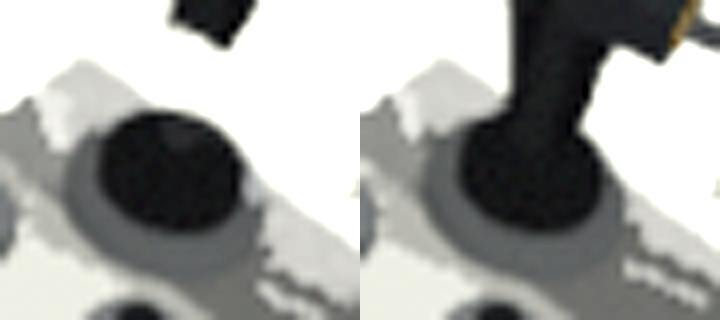

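```bash
python3 -c "
from h import *
for z in (.0928,.1008,.1118): print(z,proj('scene1',(.4135,.3346,z)))
a=[cv2.resize(cv2.imread(f'pics/scene{i}.png')[225:285,420:475],None,fx=7,fy=7,interpolation=cv2.INTER_CUBIC) for i in (1,3)]
im=np.hstack(a).astype(float)*5; cv2.imwrite('pics/cmp.png',np.clip(im,0,255).astype('uint8'))
o=telemetry.get_obs();print(o['tool_pos'],o['force'],o['effort'])
"
```

```text
0.0928 [448.47714391 256.343529  ]
0.1008 [449.19488142 253.8157927 ]
0.1118 [450.19450422 250.29530952]
[0.4135282  0.33483237 0.05724755] [ 0.03633931  0.03324154 -0.58810521] [ 1.43639987e-03 -3.36620343e+01 -5.98477319e+00 -2.72440124e+01
  3.24231188e-02 -1.11258037e-01 -1.02539030e-03]
```

View pics/cmp.png

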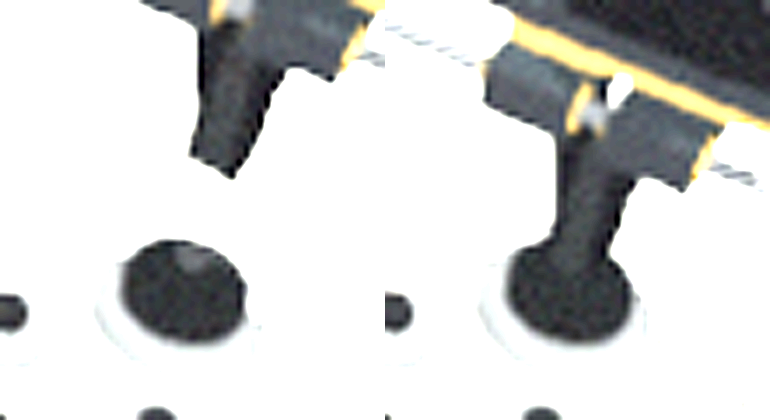

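In the picture the closed fingertips sit about 19 mm higher than the open-finger figure suggests, and the cap hasn't moved. So there's no contact yet, and I'll continue down gently.

Emit:
{"op": "drive_tool", "data": {"offset": [[0.001,0,0],[0.002,0,0],[0.003,0,0],[0.004,0,0],[0.005,0,0],[0.006,0,0],[0.006,0,0]], "angular": [[0,0,0],[0,0,0],[0,0,0],[0,0,0],[0,0,0],[0,0,0],[0,0,0]]}}

```text
time_s: 7.28
tool_pos: [0.4135, 0.3348, 0.0511]
tool_rot: [132.3, 89.7, 54.2]
force: [-0.2, 0.2, 0.4]
grip_width: 0.0004
```

Emit:
{"op": "drive_tool", "data": {"offset": [[0.001,0,0],[0.002,0,0],[0.003,0,0],[0.003,0,0]], "angular": [[0,0,0],[0,0,0],[0,0,0],[0,0,0]]}}

```text
time_s: 7.78
tool_pos: [0.4135, 0.3348, 0.048]
tool_rot: [132.3, 89.7, 54.2]
force: [1.0, -0.1, 1.0]
grip_width: 0.0004
```

```bash
python3 -c "
from h import *
snap('scene','scene4')
a=[cv2.resize(cv2.imread(f'pics/scene{i}.png')[225:285,420:475],None,fx=7,fy=7,interpolation=cv2.INTER_CUBIC) for i in (1,4)]
im=np.hstack(a).astype(float)*5; cv2.imwrite('pics/cmp4.png',np.clip(im,0,255).astype('uint8'))
"
```

```text
(no output)
```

View pics/cmp4.png

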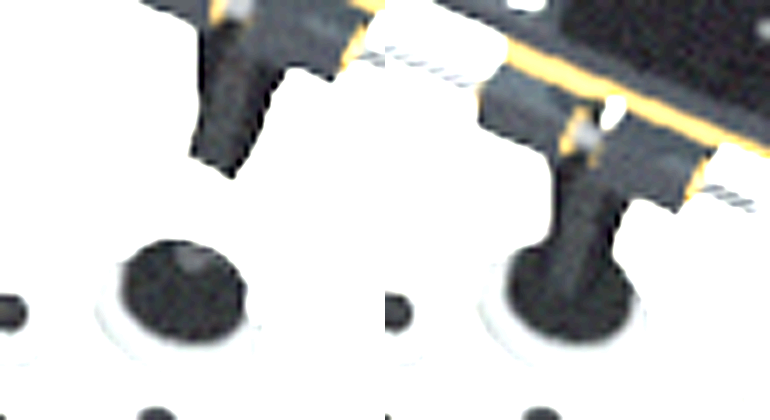

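Emit:
{"op": "drive_tool", "data": {"offset": [[0.001,0,0],[0.002,0,0],[0.003,0,0],[0.004,0,0],[0.004,0,0]], "angular": [[0,0,0],[0,0,0],[0,0,0],[0,0,0],[0,0,0]]}}

```text
time_s: 8.45
tool_pos: [0.4136, 0.3349, 0.0442]
tool_rot: [131.8, 89.6, 53.7]
force: [-0.8, -1.3, 2.1]
grip_width: 0.0006
```

Contact has begun, with Fz rising from about 0.5 to 2.1 N.

Emit:
{"op": "drive_tool", "data": {"offset": [[0.001,0,0],[0.002,0,0],[0.003,0,0],[0.004,0,0],[0.004,0,0]], "angular": [[0,0,0],[0,0,0],[0,0,0],[0,0,0],[0,0,0]]}}

```text
time_s: 9.07
tool_pos: [0.4136, 0.3349, 0.0402]
tool_rot: [130.8, 89.7, 52.6]
force: [-1.0, -1.4, 5.2]
grip_width: 0.0003
```

Emit:
{"op": "drive_tool", "data": {"offset": [[0.001,0,0],[0.002,0,0],[0.0025,0,0],[0.0025,0,0]], "angular": [[0,0,0],[0,0,0],[0,0,0],[0,0,0]]}}

```text
time_s: 9.57
tool_pos: [0.4137, 0.3349, 0.0396]
tool_rot: [118.2, 89.7, 40.1]
force: [-4.8, -4.7, 18.9]
grip_width: 0.0002
```

```bash
python3 -c "
from h import *
print(telemetry.get_obs()['force'],telemetry.get_obs()['tool_pos'])
snap('scene','scene5')
a=[cv2.resize(cv2.imread(f'pics/scene{i}.png')[225:285,420:475],None,fx=7,fy=7,interpolation=cv2.INTER_CUBIC) for i in (4,5)]
im=np.hstack(a).astype(float)*3; cv2.imwrite('pics/cmp5.png',np.clip(im,0,255).astype('uint8'))
"
```

```text
[-4.80292081 -4.68939372 18.87818462] [0.4137263  0.33493722 0.03961967]
```

View pics/cmp5.png

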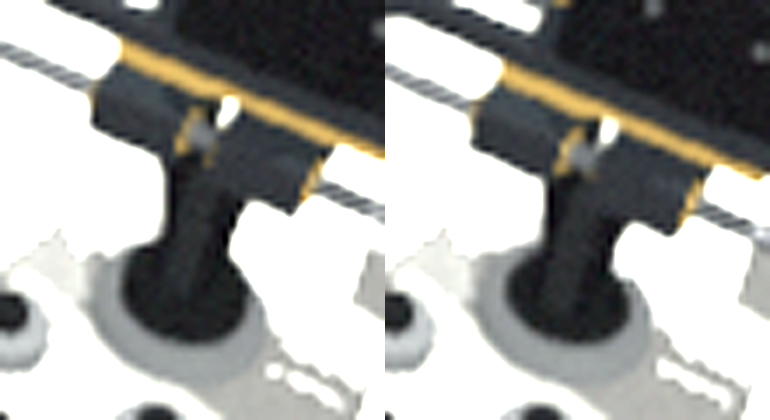

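The force has risen sharply to 19 N after about 7 mm of travel (contact near TCP z 0.047, hard stop at 0.0396), so the button is fully down. The closed tips stand about 17 mm behind the TCP. I'll retreat straight up.

Emit:
{"op": "drive_tool", "data": {"offset": [[-0.01,0,0],[-0.04,0,0],[-0.08,0,0],[-0.13,0,0],[-0.18,0,0],[-0.23,0,0],[-0.26,0,0],[-0.27,0,0]], "angular": [[0,0,0],[0,0,0],[0,0,0],[0,0,0],[0,0,0],[0,0,0],[0,0,0],[0,0,0]]}}

```text
time_s: 10.62
tool_pos: [0.4132, 0.3346, 0.311]
tool_rot: [115.5, 89.5, 37.4]
force: [-0.2, 0.4, -0.4]
grip_width: 0.0007
```

```bash
python3 -c "
from h import *
plan([(.44,.2,.3),(.427,-.012,.3),(.427,-.012,.145)],11.8,sgn=-1)
print(telemetry.get_obs()['qpos'])
snap('scene','scene6');crop('scene6',380,210,500,330,5);crop('scene6',270,140,400,290,5)
"
```

```text
t 10.62 pos [0.4132 0.3346 0.311 ] F [-0.2  0.4 -0.4] w 0.0007
axes x,y,z cols
 [[ 0.007  0.979  0.206]
 [ 0.005  0.206 -0.979]
 [-1.     0.008 -0.004]]
[0.011, -0.001, 0.137]
[0.009, -0.058, 0.342]
[0.164, -0.059, 0.343]
rotvec [0.001, -0.004, -0.008]
[   4.51540738    4.65894211  -48.94049487   88.48100154    3.57099988
   87.98455713 -122.56664436]
```

View pics/scene6.png

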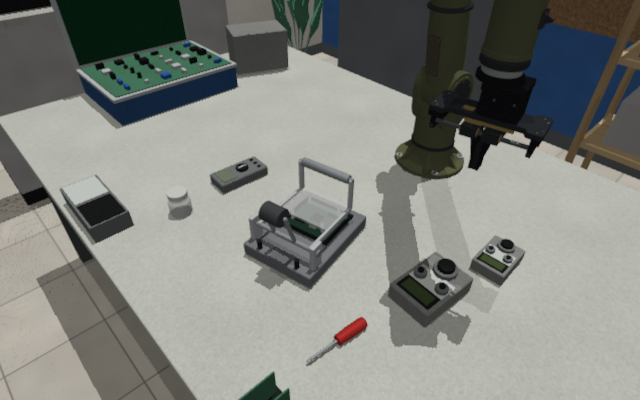

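The button is out again and nothing else has moved. Next, over to the bar's free side at height.

Emit:
{"op": "drive_tool", "data": {"offset": [[0,-0.005,0.04],[0,-0.01,0.08],[0,-0.015,0.13],[0,-0.025,0.18],[0,-0.035,0.23],[0,-0.045,0.28],[0,-0.055,0.32],[0.009,-0.058,0.342],[0.009,-0.058,0.342],[0.009,-0.058,0.342]], "angular": [[0,0,0],[0,0,0],[0,-0.004,-0.008],[0,-0.004,-0.008],[0,-0.004,-0.008],[0,-0.004,-0.008],[0,-0.004,-0.008],[0,-0.004,-0.008],[0,-0.004,-0.008],[0,-0.004,-0.008]]}}

```text
time_s: 11.92
tool_pos: [0.4264, -0.0107, 0.2997]
tool_rot: [-103.2, 89.9, 178.7]
force: [0.6, 0.2, 0.6]
grip_width: 0.0009
```

```bash
python3 -c "
from h import *
plan([(.427,-.012,.3),(.427,-.012,.145)],11.8,sgn=-1)
print(telemetry.get_obs()['qpos'])
"
```

```text
t 11.93 pos [ 0.4264 -0.0107  0.2997] F [0.6 0.2 0.6] w 0.0009
axes x,y,z cols
 [[-0.002  0.978  0.207]
 [ 0.     0.207 -0.978]
 [-1.    -0.002 -0.   ]]
[-0.0, 0.0, 0.001]
[0.155, 0.001, 0.001]
rotvec [0.003, -0.0, 0.002]
[ 25.29183236 -10.60248677 -23.30013361 102.00985207  -4.17415763
  87.87581583 -75.5387926 ]
```

Emit:
{"op": "drive_tool", "data": {"offset": [[0.03,-0.004,0.001],[0.06,-0.004,0.001],[0.09,-0.004,0.001],[0.11,-0.004,0.001],[0.13,-0.004,0.001],[0.145,-0.004,0.001],[0.153,-0.004,0.001],[0.153,-0.004,0.001]], "angular": [[0,0,0],[0,0,0],[0,0,0],[0,0,0],[0,0,0],[0,0,0],[0,0,0],[0,0,0]]}}

```text
time_s: 12.92
tool_pos: [0.4223, -0.0121, 0.1465]
tool_rot: [-107.3, 89.8, 174.6]
force: [1.0, -0.3, 1.0]
grip_width: 0.0007
```

```bash
python3 -c "
from h import *
plan([(.447,-.008,.145)],11.8,sgn=-1)
print(telemetry.get_obs()['qpos'])
snap('scene','scene7');crop('scene7',260,90,420,240,4.8);snap('wrist','w7')
"
```

```text
t 12.93 pos [ 0.4223 -0.0121  0.1465] F [ 1.  -0.3  1. ] w 0.0007
axes x,y,z cols
 [[-0.003  0.978  0.208]
 [ 0.     0.208 -0.978]
 [-1.    -0.003 -0.001]]
[0.001, 0.025, 0.001]
rotvec [0.003, -0.001, 0.003]
[ 24.83544515  -6.94324753 -24.77103008 116.58822849  -3.10626701
  69.90083088 -76.71679866]
```

View pics/scene7_c260_90.png

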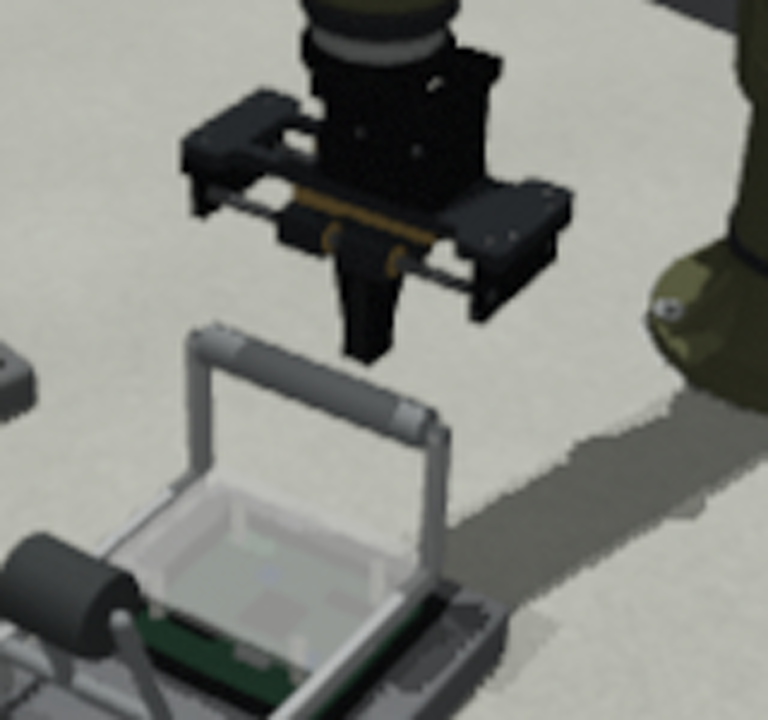

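View pics/w7.png

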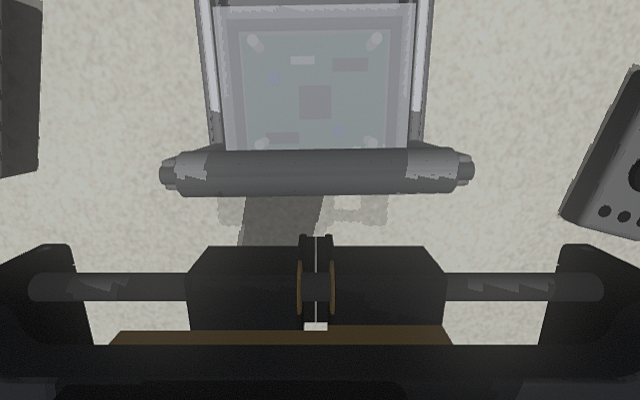

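```bash
python3 -c "
from h import *
for z in (.155,.1635,.17,.18,.19): print(z,proj('scene7',(.4223,-.0121,z)))
"
```

```text
0.155 [336.06880607 167.73281234]
0.1635 [336.17101658 164.97947759]
0.17 [336.24986151 162.85556194]
0.18 [336.37233586 159.55636229]
0.19 [336.49625605 156.21821479]
```

The fingers are centred on the bar (wrist column 315 against 316) and the tip is confirmed at z≈0.163. Moving to contact.

Emit:
{"op": "drive_tool", "data": {"offset": [[0.003,0.004,0],[0.003,0.008,0],[0.003,0.012,0],[0.003,0.015,0],[0.003,0.018,0],[0.003,0.021,0],[0.003,0.023,0],[0.003,0.025,0]], "angular": [[0,0,0],[0,0,0],[0,0,0],[0,0,0],[0,0,0],[0,0,0],[0,0,0],[0,0,0]]}}

```text
time_s: 14.02
tool_pos: [0.4466, -0.0073, 0.144]
tool_rot: [-96.7, 89.8, -174.7]
force: [-3.4, -0.9, 0.1]
grip_width: 0.0003
```

```bash
python3 -c "
from h import *
plan([(.447,-.008,.145)],11.8,sgn=-1)
snap('wrist','w8')
"
```

```text
t 14.03 pos [ 0.4466 -0.0073  0.144 ] F [-3.4 -0.9  0.1] w 0.0003
axes x,y,z cols
 [[-0.003  0.978  0.207]
 [-0.     0.207 -0.978]
 [-1.    -0.003 -0.   ]]
[-0.001, 0.0, 0.001]
rotvec [0.003, -0.0, 0.003]
```

View pics/w8.png

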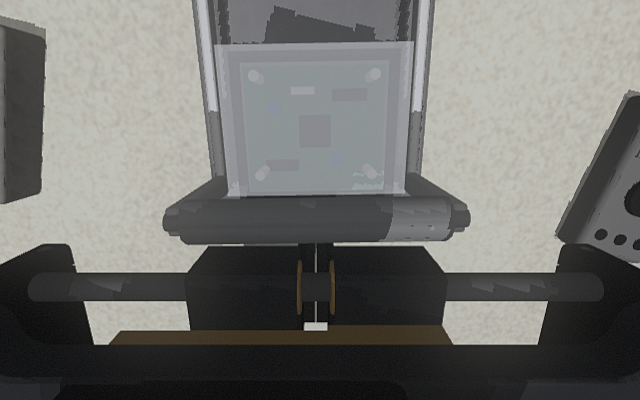

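Contact shows as predicted, -3.4 N at the expected place (bar at row 220, finger at row 245). Now I'll push along the arc.

Emit:
{"op": "drive_tool", "data": {"offset": [[-0.002,0.002,0],[-0.005,0.004,0],[-0.008,0.006,0],[-0.011,0.008,0],[-0.014,0.01,0],[-0.018,0.012,0],[-0.021,0.014,0],[-0.024,0.016,0],[-0.027,0.018,0],[-0.03,0.02,0]], "angular": [[0,0,0],[0,0,0],[0,0,0],[0,0,0],[0,0,0],[0,0,0],[0,0,0],[0,0,0],[0,0,0],[0,0,0]]}}

```text
time_s: 15.32
tool_pos: [0.4665, -0.0029, 0.174]
tool_rot: [-103.4, 89.8, 178.6]
force: [-3.7, -0.1, -0.6]
grip_width: 0.0012
```

```bash
python3 -c "
from h import *
plan([(.447,-.008,.145)],11.8,sgn=-1)
snap('scene','scene9');crop('scene9',220,90,420,290,3.5)
"
```

```text
t 15.32 pos [ 0.4665 -0.0029  0.174 ] F [-3.7 -0.1 -0.6] w 0.0012
axes x,y,z cols
 [[-0.003  0.978  0.207]
 [ 0.     0.207 -0.978]
 [-1.    -0.003 -0.001]]
[0.029, -0.02, 0.001]
rotvec [0.003, -0.001, 0.003]
```

View pics/scene9_c220_90.png

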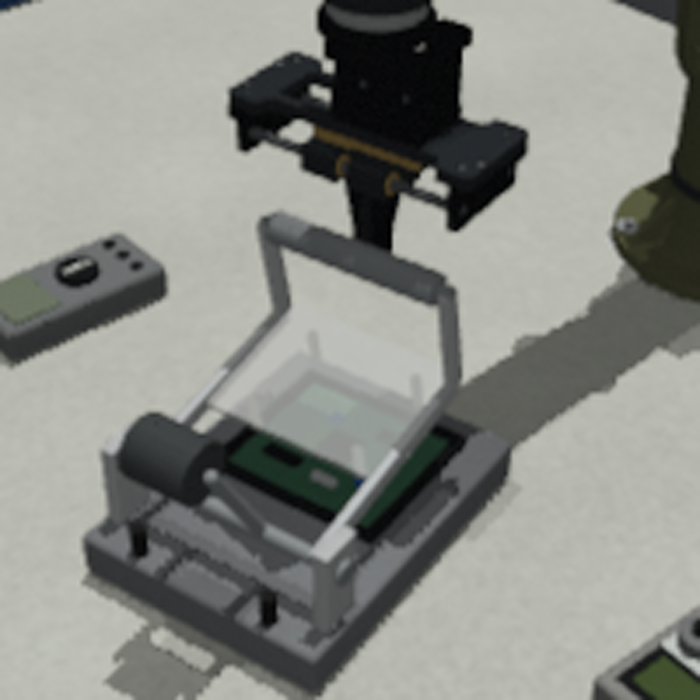

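The gate is rising at about 3.7 N and the finger is on the bar at (370,240). Continuing.

Emit:
{"op": "drive_tool", "data": {"offset": [[-0.003,0.003,0],[-0.006,0.006,0],[-0.01,0.009,0],[-0.013,0.012,0],[-0.016,0.015,0],[-0.019,0.018,0],[-0.022,0.021,0],[-0.025,0.024,0],[-0.027,0.027,0],[-0.029,0.03,0]], "angular": [[0,0,0],[0,0,0],[0,0,0],[0,0,0],[0,0,0],[0,0,0],[0,0,0],[0,0,0],[0,0,0],[0,0,0]]}}

```text
time_s: 16.62
tool_pos: [0.4968, 0.0034, 0.2036]
tool_rot: [-105.6, 89.9, 176.3]
force: [-2.0, 0.9, 0.0]
grip_width: 0.0002
```

Emit:
{"op": "drive_tool", "data": {"offset": [[-0.002,0.003,0],[-0.005,0.006,0],[-0.007,0.009,0],[-0.01,0.012,0],[-0.012,0.015,0],[-0.014,0.018,0],[-0.016,0.021,0],[-0.018,0.024,0],[-0.02,0.027,0],[-0.021,0.03,0]], "angular": [[0,0,0],[0,0,0],[0,0,0],[0,0,0],[0,0,0],[0,0,0],[0,0,0],[0,0,0],[0,0,0],[0,0,0]]}}

```text
time_s: 17.88
tool_pos: [0.5265, 0.0096, 0.2248]
tool_rot: [-103.8, 89.9, 178.2]
force: [-1.0, 0.4, -0.1]
grip_width: 0.0008
```

```bash
python3 -c "
from h import *
plan([(.447,-.008,.145)],11.8,sgn=-1)
snap('scene','scene10');crop('scene10',220,90,420,290,3.5)
"
```

```text
t 17.88 pos [0.5265 0.0096 0.2248] F [-1.   0.4 -0.1] w 0.0008
axes x,y,z cols
 [[-0.001  0.978  0.207]
 [ 0.     0.207 -0.978]
 [-1.    -0.001 -0.   ]]
[0.08, -0.081, 0.001]
rotvec [0.003, -0.0, 0.001]
```

View pics/scene10_c220_90.png

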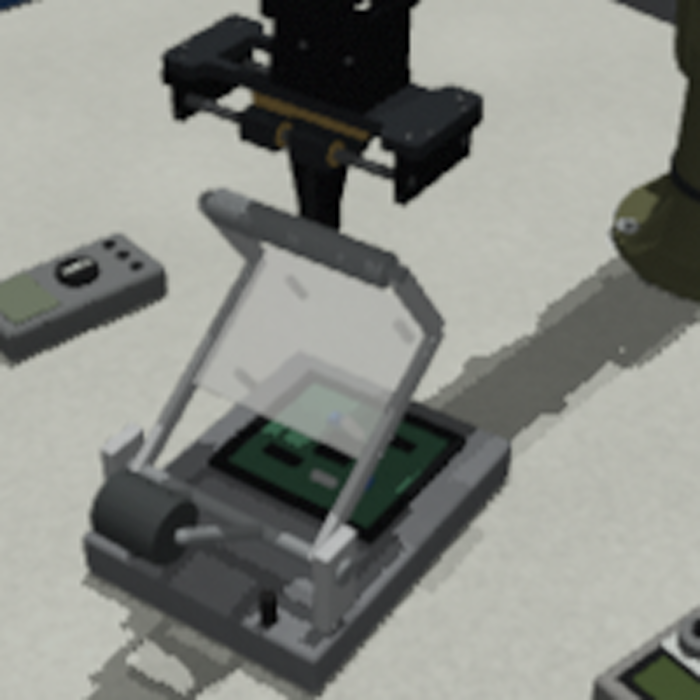

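The gate is at about 0.6 rad with the finger still on the bar. On past the balance point, slowly.

Emit:
{"op": "drive_tool", "data": {"offset": [[-0.002,0.003,0],[-0.003,0.006,0],[-0.005,0.009,0],[-0.006,0.012,0],[-0.008,0.015,0],[-0.009,0.018,0],[-0.01,0.021,0],[-0.011,0.024,0],[-0.012,0.027,0],[-0.013,0.03,0]], "angular": [[0,0,0],[0,0,0],[0,0,0],[0,0,0],[0,0,0],[0,0,0],[0,0,0],[0,0,0],[0,0,0],[0,0,0]]}}

```text
time_s: 19.18
tool_pos: [0.5566, 0.0159, 0.2379]
tool_rot: [-110.8, 90.0, 171.2]
force: [0.3, 0.3, 0.2]
grip_width: 0.0004
```

Emit:
{"op": "drive_tool", "data": {"offset": [[0,0.002,0],[-0.001,0.004,0],[-0.001,0.006,0],[-0.001,0.008,0],[-0.002,0.01,0],[-0.002,0.012,0],[-0.002,0.012,0],[-0.002,0.012,0]], "angular": [[0,0,0],[0,0,0],[0,0,0],[0,0,0],[0,0,0],[0,0,0],[0,0,0],[0,0,0]]}}

```text
time_s: 20.18
tool_pos: [0.5683, 0.0183, 0.2398]
tool_rot: [-105.6, 90.0, 176.4]
force: [-0.4, -0.0, 0.3]
grip_width: 0.0009
```

```bash
python3 -c "
from h import *
plan([(.447,-.008,.145)],11.8,sgn=-1)
snap('scene','scene11');crop('scene11',220,90,420,290,3.5)
"
```

```text
t 20.18 pos [0.5683 0.0183 0.2398] F [-0.4 -0.   0.3] w 0.0009
axes x,y,z cols
 [[-0.001  0.978  0.207]
 [ 0.     0.207 -0.978]
 [-1.    -0.001 -0.   ]]
[0.095, -0.124, 0.001]
rotvec [0.003, -0.0, 0.001]
```

View pics/scene11_c220_90.png

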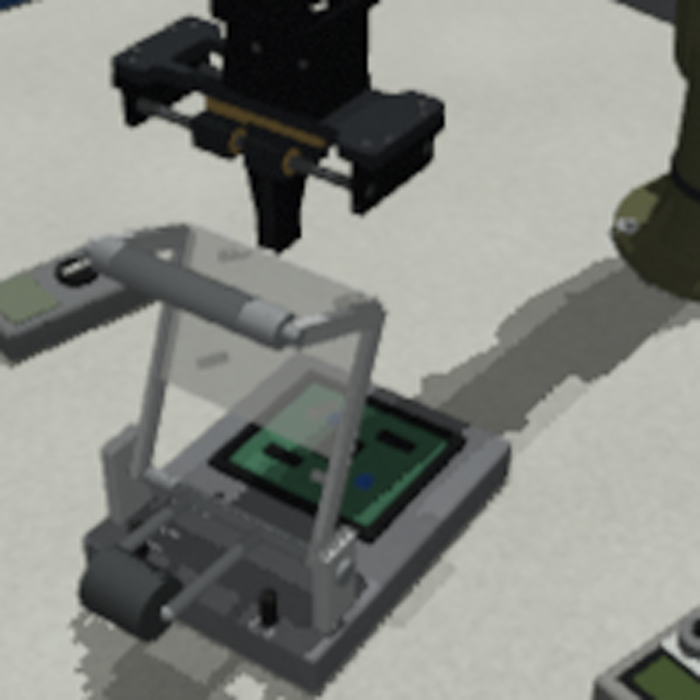

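The gate has passed balance and swung away from the fingers by itself. I'll back the arm off and let it settle.

Emit:
{"op": "drive_tool", "data": {"offset": [[0,-0.02,0],[0,-0.04,0],[-0.02,-0.07,0],[-0.05,-0.09,0],[-0.08,-0.1,0],[-0.1,-0.1,0],[-0.1,-0.1,0],[-0.1,-0.1,0],[-0.1,-0.1,0],[-0.1,-0.1,0]], "angular": [[0,0,0],[0,0,0],[0,0,0],[0,0,0],[0,0,0],[0,0,0],[0,0,0],[0,0,0],[0,0,0],[0,0,0]]}}

```text
time_s: 21.48
tool_pos: [0.4703, -0.0024, 0.3391]
tool_rot: [-110.3, 89.9, 171.7]
force: [-0.8, -0.4, 0.6]
grip_width: 0.0005
```

```bash
python3 -c "
from h import *
snap('scene','scene12')
"
```

Emit:
{"op": "drive_tool", "data": {"offset": [[0,0,0],[0,0,0],[0,0,0],[0,0,0],[0,0,0],[0,0,0],[0,0,0],[0,0,0],[0,0,0],[0,0,0]], "angular": [[0,0,0],[0,0,0],[0,0,0],[0,0,0],[0,0,0],[0,0,0],[0,0,0],[0,0,0],[0,0,0],[0,0,0]]}}

```text
time_s: 22.78
tool_pos: [0.4703, -0.0023, 0.3393]
tool_rot: [-111.4, 89.9, 170.5]
force: [0.3, 0.7, -0.2]
grip_width: 0.0006
```

```bash
python3 -c "
from h import *
snap('scene','scene13'); a,b,c=[cv2.imread(f'pics/scene{i}.png')[100:390,0:520].astype(int) for i in (12,13,0)]
d=abs(a-b).max(2)>60; print('moved px',d.sum()); d=abs(c-b).max(2)>60
print('vs start',d.sum())
th=np.radians(27.9)+1.31; f=np.array([np.cos(np.radians(11.8)),np.sin(np.radians(11.8))]); h=np.array([.632,.031])
for s in(-.068,0,.068): print(proj('scene13',(*(h-f*.192*np.cos(th)+s*np.array([-f[1],f[0]])),.085+.192*np.sin(th))))
o=telemetry.get_obs();print(o['time_s'],o['force'])
"
```

```text
moved px 0
vs start 8286
[240.96161799 167.63971352]
[266.03176946 179.13590629]
[292.91413537 191.46310985]
22.825 [0.21121149 0.35220439 0.04160724]
```

View pics/scene13.png

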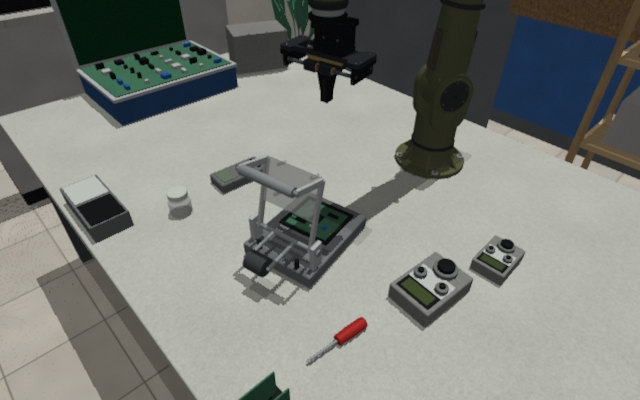

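The bar runs from (241,168) to (297,190), which matches the positions predicted for 1.31 rad. Nothing moved over the last 1.3 s. The board, meter, jar and driver are in place, and the arm is clear.

```bash
python3 -c "
from h import *
print(sign_off())"
```

```text
the job is handed in; nothing more can be done
None
```

The fixture is open: I pressed the stop button first, then raised the gate, and handed the job in at about 23 s.

- **Stop button:** I pressed the larger console's button straight down with closed fingers. It travelled about 7 mm to its hard stop, where the wrist force rose to about 19 N. I have no direct reading of the button's travel, so "fully down" rests on that force rise and the tool height.
- **Gate:** I pushed it up slowly by the roller bar, following its arc. The force read about 4 N at most, and the gate left the fingers by itself past the balance point. In the last picture the bar is where it should be at 1.31 rad, and two pictures 1.3 s apart showed no movement.
- **Surroundings:** The keys were not touched. The board, meter, jar and screwdriver look unmoved, judged by eye. The arm was clear of everything, with forces near zero.
- **One disagreement:** The closed fingertips stand about 17 mm behind the TCP, not the 8 mm ahead stated for the tool. The first descent therefore stopped short of the button. I found this from the force and the pictures and corrected for it.

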